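# Pull down the lid-cabinet hatch with the hooked pole

### The arm

A 6-joint arm with a two-finger parallel gripper is mounted at the origin on the work surface. World frame = base frame: x ahead of the robot, y to its left, z up, the work surface at z = 0. Lengths are in m, angles in rad, forces in N, time in s.
With the tool pointing down it reaches from about 0.35 to 0.775 m from the base axis. Payload 5.5 kg.
Tool frame: the origin (TCP) lies at the very end of the fingers, on their centre line; the grasp point (between the pads) lies 19 mm behind it; z points along the fingers, y is the line along which they close (so a half turn about z gives the same grasp; the last joint's range is limited). The gripper opens to 85 mm and grips with 20 to 120 N. Pads are 22 mm wide; open, the fingers measure 114 mm over their backs; the gripper's body (76 mm by 85 mm) begins 54 mm behind the grasp point. The pads swing forward as they close: fully open they stand 13 mm farther back than shut.
Start: joints at [-1.422, 0.313, 0.046, 1.304, 0, 1.431], TCP at [0.164, -0.551, 0.231] pointing down, gripper open.
Joint ranges: [-2.76, 2.76], [-0.86, 1.69], [-1.03, 1.26], [-2.2, 2.34], [-1.47, 1.5], [-3.14, 3.14]. Speed limits (rad/s): [2.57, 2.57, 3.14, 3.14, 3.14, 3.14].

### API

Orientations are given as a unit quaternion [w, x, y, z].
In Python, from workcell import env, imaging, ticket gives the robot as it stands. The module is installed in compiled form; this text tells all that it offers.
- The arm moves only by the tool apply_moves, never from a script. Its argument "rows" is a list of rows, each an object with "xyz": the shift along the tool's x, y, z in mm, a list of three; "turn": the turn, a rotation vector about the tool's x, y, z in rad, a list of three; "grip": the opening, from 0 (shut) to 1 (fully open). A call has 1 to 12 rows; each row is the pose to reach, as a shift and turn from the pose commanded when the call began, along the tool's axes at that moment; what a row does not reach only later rows make up. A row lasts 1/12 s, in which the tool goes at most 41.7 mm and 7.16 degrees, less where a joint would pass 70% of its speed; a pose out of reach is approached as far as the arm can. A call with a gripper value outside its range is refused whole. The fingers move at their own pace and stop on an object; "force" is the grip in N (left out, the last holds). Time passes only in rows, so rows that repeat a pose let the fingers close. It gives the time, the measured TCP pose, the force, the opening and the grip force at its end, in the units of the state.
- env.get_state(): the state, without advancing time (a new reading comes with each control period).
- imaging.read_camera(name): name is "side" or "top" or "wrist"; returns a dict with "color" (384x512x3 uint8, blue, green, red), "z_map" (384x512 float32, m along the optical axis (not along the pixel's ray), 0 where there is no reading), "camera_matrix" (3x3 intrinsics, pixels), "view" (4x4, takes a point from world to camera coordinates). Camera axes: x right, y down, z forward; pixel columns grow to the right and rows downward; lengths in m; the calibration is good to about 2 mm. The wrist camera is an equidistant fisheye: a pixel r from the principal point sees the ray r / f radians off the axis. A picture is of the moment at which its call begins.
- ticket.hand_in(): hands the job in; it is judged then, once.
The state is a dict: "clock": time; "joint_pos": joint angles; "qvel": joint speeds; "tau": joint torques, N m; "tcp_pos": TCP position; "orientation": TCP orientation; "wrist_force": force on the tool from outside, world axes, zero at the start; "ft_torque": the same for the moment, N m; "finger_gap": finger opening in m; "grip_force": force on a finger pad.
Only numpy, scipy, OpenCV 4.12 (cv2) and the standard library are available. Lean on these libraries where they do the work, as an engineer would, in place of code of your own. Each camera call takes 0.05 s, during which the arm holds its last target. There are 200 camera calls.

### The job

Take the pole with the bent hook from the rack, drop its hook into the ring at the top of the steel cabinet's hatch, and pull the hatch down until it is fully open. Then unhook the pole and lay it back in the rack where it was; leave the scraper pole in its place.

Things in the scene. Friction and masses are not known exactly. Their poses are not given: they have to be found in the camera images.
- hook_pole: Hooked pole, 140 to 280 g: square wooden handle 18 x 18 x 240 mm, then a 10 mm steel rod in line that bends straight down at its end as a hook finger. Origin on the handle's centre line, the grip, midway between the rack's boards; balance point 20 mm ahead. +x runs to the hook (handle x = -140 to 100 mm, finger at x = 170), z up. Lies level, hook down, in either of the rack's two places.
- hook_tip (a point): Lowest point of the hook finger: 170 mm ahead of the pole's origin and 52 mm below it (the finger is 10 mm thick and its end is 47 mm below the rod underside). Axes as the pole's.
- scraper_pole: The other pole in the same rack, 115 mm beside the hooked one and parallel to it: same handle and rod, but a flat steel blade 56 mm wide, 50 mm high hangs at its end in place of a hook. Origin and axes as the hooked pole's. Leave it there.
- rack: Fixed plywood rack, 180 x 210 mm. Origin under its centre; x along the poles, hooks to +x. Two boards across x, 14 mm thick, centred at x = -72 and +72 mm, 130 mm free between them over a 12 mm base. Each has two open-topped notches 45 mm wide at y = -57.5 and +57.5 mm: floor 65 mm, board tops 87 mm above the bench. The poles lie in the notches.
- ring (a point): Centre of the steel ring at the hatch's top: wire 8 mm, hole 48 mm. Axes turn with the hatch; when shut z is up, -x straight out of the cabinet's front. It lies 45 mm out (-x) and 205 mm up (z) from the level hinge line, which is 70 mm above the bench. The ring slopes: outer edge higher by 0.5 rad when shut, level at hatch 0.5, lower by 0.5 at 1.0. Cabinet: fixed, 300 mm wide, 262 mm high.
- hatch (a joint): Angle of the hatch (278 mm wide) in rad about the hinge line at its foot: 0 shut and upright, growing as its top swings out and down, 1.0 the stop, fully open (leaning out 57 degrees). Stiff (about 3 to 5 N at the ring); stays where it is left. Starts between 0 and 0.12.

How it is judged:
On the way, in this order (a step that is already met when the one before it is completed fails the run):
1. the hook finger hangs down through the ring while the hatch is still nearly shut (y of hook_tip in the frame of ring between -0.026 and 0.026 m and x of hook_tip in the frame of ring between -0.03 and 0.03 m and z of hook_tip in the frame of ring below 0 m and value of joint hatch below 0.4 rad), for 0.1 s.
2. the hatch is pulled down to its stop (within 0.15 rad) with the hook in the ring (value of joint hatch above 0.85 rad and distance between hook_tip and ring below 0.07 m), for 0.1 s.
At the end, for the whole second after the job is handed in: The hatch is open to more than 0.85 rad (its stop is at 1.0); the hooked pole lies at rest back in its own notches, its origin within 35 mm of where it started and upright within 0.35 rad; the scraper pole is within 30 mm of its start (value of joint hatch above 0.85 rad and distance of hook_pole from where it was at the start of the episode below 0.035 m and angle between hook_pole's own z axis and vertical below 0.35 rad and linear speed of hook_pole below 0.02 m/s and distance of scraper_pole from where it was at the start of the episode below 0.03 m); the robot touches nothing.
It fails at once if the scraper pole is taken from its place (moved more than 50 mm) (distance of scraper_pole from where it was at the start of the episode above 0.05 m).
It also fails if it takes over 54 s, if anything falls off the work surface, if the arm or the gripper's body presses on something with over 40 N, if the wrist force passes 120 N, or if a joint passes its speed limit or range.

## Working session

There is one attempt and no reset: what is moved stays moved. The work goes in short steps, Python scripts to look and compute and a tool call to move; the robot and the scene stay as the last step left them, time stands still between calls to the robot, and variables do not carry over. Pictures are saved under pics/ and viewed, at most 10 in all, crops included, and the job is handed in when it is done.

Besides the shell and the picture viewer there is one more tool, called after ">>>" by a JSON object that holds its "api" and its "payload", one argument or row to a line. apply_moves: Moves the arm, as the interface text tells. Its arguments: {"type":"object","properties":{"rows":{"type":"array"},"force":{"type":"number"}},"required":["rows"]}

```bash
mkdir -p pics; cat > h.py <<'E'
import numpy as np,cv2
from workcell import env,imaging,ticket
from scipy.spatial.transform import Rotation as R
def pt(c,u,v):
    K=c["camera_matrix"];z=float(c["z_map"][v,u])
    p=np.array([(u-K[0,2])/K[0,0]*z,(v-K[1,2])/K[1,1]*z,z,1])
    return (np.linalg.inv(c["view"])@p)[:3]
def cloud(c):
    K=c["camera_matrix"];z=c["z_map"];v,u=np.mgrid[:384,:512]
    P=np.stack([(u-K[0,2])/K[0,0]*z,(v-K[1,2])/K[1,1]*z,z,np.ones_like(z)],-1)
    return (P@np.linalg.inv(c["view"]).T)[...,:3]
def tcp():
    s=env.get_state();q=np.array(s["orientation"]);return np.array(s["tcp_pos"]),R.from_quat(q[[1,2,3,0]]),s
E
python3 - <<'E'
from h import *
a=imaging.read_camera("top");b=imaging.read_camera("side")
np.save("top.npy",cloud(a));np.save("side.npy",cloud(b))
import pickle;pickle.dump((a,b),open("c.pkl","wb"))
cv2.imwrite("pics/top.png",cv2.resize(a["color"],(800,600)));cv2.imwrite("pics/side.png",cv2.resize(b["color"],(800,600)))
print(tcp()); print(np.linalg.inv(a["view"]).round(3),np.linalg.inv(b["view"]).round(3))
E
```

```text
(array([ 0.16366143, -0.55074598,  0.23048308]), Rotation.from_matrix(array([[ 9.58600394e-01,  2.84754686e-01, -2.31891037e-04],
                            [ 2.84754673e-01, -9.58599005e-01,  1.65028085e-03],
                            [ 2.47634687e-04, -1.64799193e-03, -9.99998611e-01]])), {'clock': 0.1, 'joint_pos': array([-1.42164615e+00,  3.13960971e-01,  4.51056301e-02,  1.30360740e+00,
        1.59115794e-05,  1.43119578e+00]), 'qvel': array([-0.00042232, -0.00079872,  0.00158535,  0.00132125,  0.00023381,
       -0.00178314]), 'tau': array([ 1.77989790e-03, -4.81728208e+01,  2.99243385e+01,  1.27857656e-02,
       -2.14228648e-04,  1.17518923e-06]), 'tcp_pos': array([ 0.16366143, -0.55074598,  0.23048308]), 'orientation': array([-8.33237508e-04,  9.89595626e-01,  1.43874262e-01,  3.97729375e-06]), 'wrist_force': array([ 0.44536121, -0.43303004,  0.24694399]), 'ft_torque': array([-0.00836405, -0.04660536, -0.02716616]), 'grip_force': 0.0, 'finger_gap': 0.08565400773177059})
[[-0.022 -0.998  0.062  0.445]
 [-1.     0.021 -0.018 -0.033]
 [ 0.017 -0.063 -0.998  1.011]
 [ 0.     0.     0.     1.   ]] [[-0.733 -0.371  0.57  -0.03 ]
 [-0.68   0.389 -0.621  0.589]
 [ 0.009 -0.843 -0.538  0.698]
 [ 0.     0.     0.     1.   ]]
```

View pics/top.png

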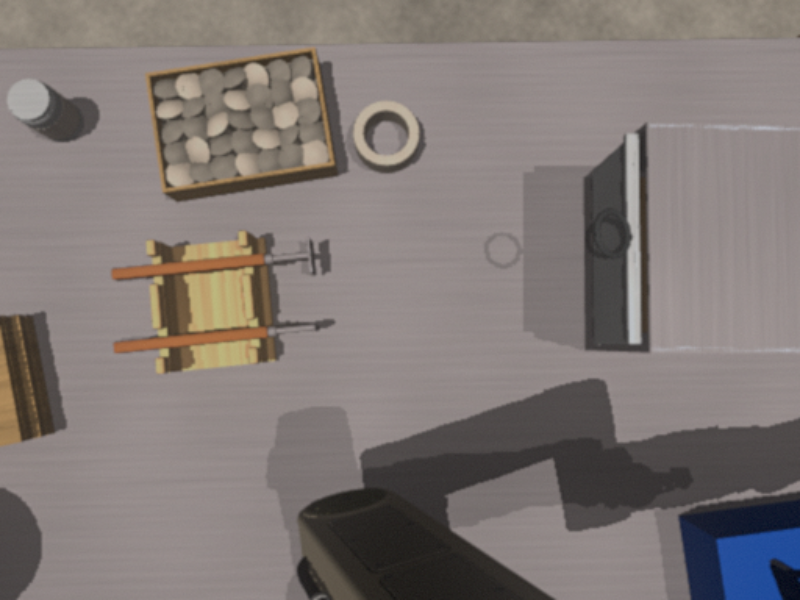

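View pics/side.png

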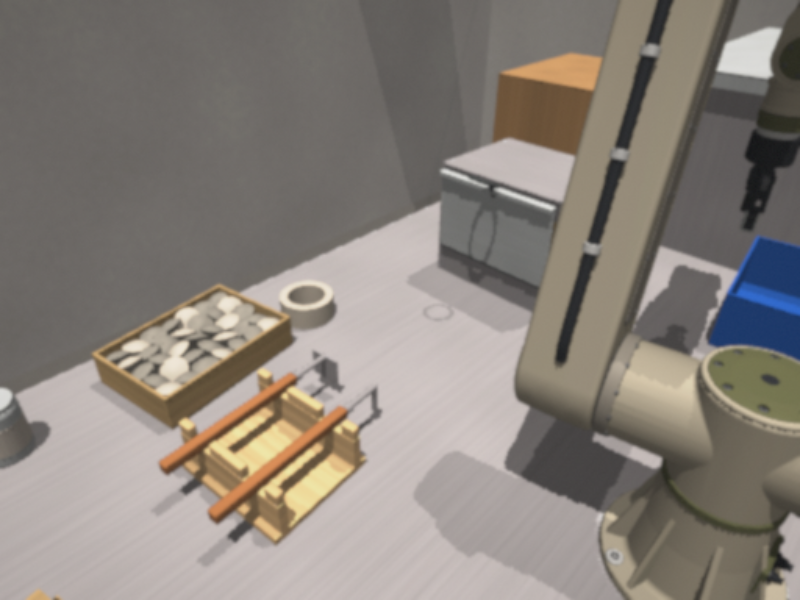

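The top view shows the hooked pole as the lower one, with its handle from (115,348) to (268,332) and its hook at about (325,324). The scraper pole is above it. The ring is at about (608,233) on the cabinet at the right. The side view confirms the hook is on the near pole.

```bash
python3 - <<'E'
from h import *
import pickle
a,b=pickle.load(open("c.pkl","rb"));P=np.load("top.npy")
hsv=cv2.cvtColor(a["color"],cv2.COLOR_BGR2HSV)
# orange handle mask: by height & color
for nm,(r0,r1,c0,c1) in dict(hook=(205,228,68,178),scr=(160,182,68,175)).items():
    m=np.zeros((384,512),bool);m[r0:r1,c0:c1]=True
    m&=(P[...,2]>0.07)&(hsv[...,1]>140)&(hsv[...,0]<13)
    q=P[m];c=q.mean(0);u,s,vt=np.linalg.svd((q-c)[:,:2]);d=vt[0]*np.sign(-vt[0][1])
    t=(q-c)[:,:2]@d
    print(nm,len(q),c,d,np.arctan2(d[1],d[0]),t.min(),t.max(),np.median(q[:,2]))
    print(' origin xy',c[:2]+d*((t.min()+t.max())/2+0.020))
m=np.zeros((384,512),bool);m[200:215,178:214]=True
m&=(P[...,2]>.06); q=P[m];print('rod',q[np.argsort(q[:,1])][::6].round(3))
m=np.zeros((384,512),bool);m[125:172,368:408]=True
m&=(P[...,2]>.2)
q=P[m];print('ring region');
for v in range(128,170,3): print(v,[f"{P[v,u,0]:.3f},{P[v,u,1]:.3f},{P[v,u,2]:.3f}" if P[v,u,2]>.1 else '-' for u in range(374,424,4)])
# cabinet front corners
for uv in [(415,82),(415,222),(404,90),(404,215)]: print(uv,P[uv[1],uv[0]].round(3))
cv2.imwrite("pics/crop.png",cv2.resize(a["color"][75:230,365:425],None,fx=5,fy=3.8,interpolation=cv2.INTER_CUBIC)[:600])
big=cv2.resize(a["color"][120:180,360:440],None,fx=8,fy=8,interpolation=cv2.INTER_CUBIC);cv2.imwrite("pics/ring.png",big)
E
```

```text
hook 574 [0.45876253 0.28526833 0.08834867] [ 0.07121156 -0.99746123] -1.4995244455099002 -0.11945635416323791 0.31635006209910543 0.08356889065134493
 origin xy [0.46719732 0.16712218]
scr 583 [0.57202609 0.29014561 0.0864869 ] [ 0.04643967 -0.9989211 ] -1.5243399508138071 -0.11964140295122505 0.31675700687990743 0.08342956317968431
 origin xy [0.57753188 0.17171572]
rod [[ 0.445 -0.033  1.011]
 [ 0.476  0.097  0.076]
 [ 0.479  0.099  0.075]
 [ 0.477  0.104  0.078]
 [ 0.477  0.106  0.078]
 [ 0.477  0.111  0.079]
 [ 0.472  0.114  0.079]
 [ 0.469  0.118  0.081]
 [ 0.475  0.121  0.077]
 [ 0.472  0.125  0.081]
 [ 0.475  0.129  0.077]
 [ 0.47   0.131  0.078]
 [ 0.47   0.135  0.08 ]
 [ 0.475  0.139  0.076]
 [ 0.47   0.143  0.08 ]
 [ 0.475  0.146  0.076]
 [ 0.47   0.15   0.08 ]
 [ 0.465  0.154  0.075]]
ring region
128 ['-', '-', '-', '0.656,-0.351,0.127', '0.648,-0.350,0.158', '0.642,-0.349,0.183', '0.636,-0.348,0.209', '0.625,-0.339,0.252', '0.625,-0.348,0.252', '0.659,-0.416,0.110', '0.623,-0.361,0.259', '0.622,-0.367,0.264', '0.622,-0.376,0.261']
131 ['-', '-', '-', '0.649,-0.351,0.126'
[... 2615 characters left out ...]
0.578,-0.411,0.113', '0.556,-0.359,0.256', '0.555,-0.364,0.264', '0.555,-0.373,0.262']
164 ['-', '-', '-', '0.570,-0.349,0.124', '0.549,-0.303,0.275', '0.548,-0.311,0.275', '0.558,-0.346,0.205', '0.552,-0.337,0.248', '0.551,-0.344,0.253', '0.571,-0.412,0.110', '0.550,-0.359,0.256', '0.549,-0.364,0.263', '0.549,-0.373,0.260']
167 ['-', '-', '-', '0.562,-0.347,0.128', '0.558,-0.347,0.155', '0.555,-0.346,0.182', '0.551,-0.345,0.206', '0.545,-0.336,0.251', '0.545,-0.344,0.252', '0.563,-0.411,0.111', '0.544,-0.358,0.256', '0.543,-0.365,0.260', '0.543,-0.372,0.262']
(415, 82) [ 0.717 -0.366  0.262]
(415, 222) [ 0.433 -0.354  0.258]
(404, 90) [ 0.704 -0.347  0.253]
(404, 215) [ 0.448 -0.335  0.252]
```

View pics/ring.png

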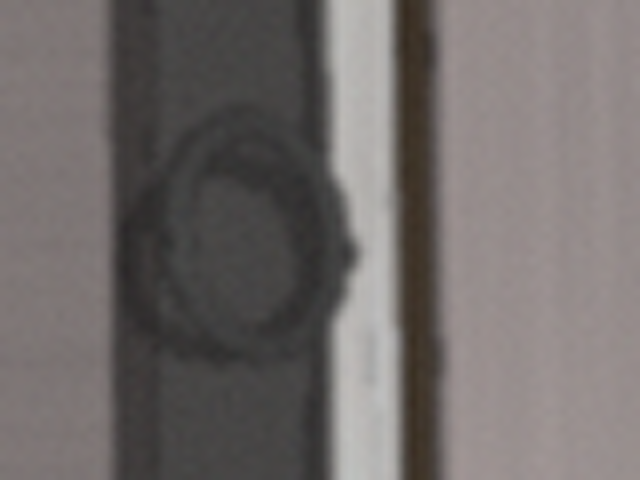

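The enlarged crop shows the ring spanning about (165..345, 105..355). The darker circle to its left is its shadow. With the depth map, this puts the ring centre at about (0.577, -0.308, 0.275). Next is a robust refit of the pole.

```bash
cat >> h.py <<'E'
def goal(p,Rg=None):
    """shift in mm and turn in tool axes to reach TCP p"""
    x,r,s=tcp();print("tcp",x.round(4),"dxyz",(r.inv().apply(np.array(p)-x)*1000).round(1),"turn",(r.inv()*Rg).as_rotvec().round(3) if Rg is not None else "",s["clock"])
def Rdown(d):
    d=np.array([d[0],d[1],0])/np.hypot(d[0],d[1]);z=np.array([0,0,-1.]);return R.from_matrix(np.c_[d,np.cross(z,d),z])
E
python3 - <<'E'
from h import *
import pickle
a,b=pickle.load(open("c.pkl","rb"));P=np.load("top.npy")
hsv=cv2.cvtColor(a["color"],cv2.COLOR_BGR2HSV)
for nm,(r0,r1,c0,c1) in dict(hook=(205,228,68,178),scr=(160,182,68,175)).items():
    m=np.zeros((384,512),bool);m[r0:r1,c0:c1]=True
    m&=(P[...,2]>0.074)&(P[...,2]<.1)&(hsv[...,1]>140)&(hsv[...,0]<13)
    q=P[m];vx,vy,cx,cy=cv2.fitLine(q[:,:2].astype(np.float32),cv2.DIST_HUBER,0,.01,.01).ravel()
    d=np.array([vx,vy])*np.sign(-vy);c=np.array([cx,cy]);t=(q[:,:2]-c)@d
    print(nm,len(q),d,t.min(),t.max(),np.median(q[:,2]),np.percentile((q[:,:2]-c)@[-d[1],d[0]],[2,98]))
    o=c+d*((t.min()+t.max())/2+.02);print('origin',o,'tip',o+.17*d, 'grip@25', o+.025*d)
    if nm=="hook": goal([*(o+.025*d),.2],Rdown(d));goal([*(o+.025*d),.2],Rdown(-d));goal([*(o+.025*d),.2],Rdown([0,1]))
E
```

```text
hook 571 [ 0.0848896  -0.99639034] -0.11773721485786977 0.11524736406181026 0.08354618523954016 [-0.00712314  0.0075542 ]
origin [0.46042473 0.26825228] tip [0.47485596 0.09886592] grip@25 [0.46254697 0.24334252]
tcp [ 0.1637 -0.5507  0.2305] dxyz [ 512.6 -676.1   31.7] turn [-1.000e-03  1.000e-03  1.775e+00] 0.1
tcp [ 0.1637 -0.5507  0.2305] dxyz [ 512.6 -676.1   31.7] turn [-1.000e-03 -1.000e-03 -1.367e+00] 0.1
tcp [ 0.1637 -0.5507  0.2305] dxyz [ 512.6 -676.1   31.7] turn [-1.000e-03 -1.000e-03 -1.282e+00] 0.1
scr 580 [ 0.0810422  -0.99671066] -0.11847233908122776 0.11577043490444315 0.08342840351183023 [-0.00708505  0.0075659 ]
origin [0.57398262 0.27270377] tip [0.58775979 0.10326295] grip@25 [0.57600868 0.247786  ]
```

>>> {"api": "apply_moves", "payload": {
  "rows": [
    {"xyz": [90, -60, -60], "turn": [0, 0, -0.2], "grip": 1},
    {"xyz": [160, -110, -90], "turn": [0, 0, -0.4], "grip": 1},
    {"xyz": [374, -255, -120], "turn": [0, 0, -1.367], "grip": 1},
    {"xyz": [374, -255, -120], "turn": [0, 0, -1.367], "grip": 1},
    {"xyz": [374, -255, -120], "turn": [0, 0, -1.367], "grip": 1},
    {"xyz": [374, -255, -120], "turn": [0, 0, -1.367], "grip": 1},
    {"xyz": [374, -255, -120], "turn": [0, 0, -1.367], "grip": 1},
    {"xyz": [374, -255, -120], "turn": [0, 0, -1.367], "grip": 1},
    {"xyz": [374, -255, -120], "turn": [0, 0, -1.367], "grip": 1},
    {"xyz": [374, -255, -120], "turn": [0, 0, -1.367], "grip": 1},
    {"xyz": [374, -255, -120], "turn": [0, 0, -1.367], "grip": 1},
    {"xyz": [374, -255, -120], "turn": [0, 0, -1.367], "grip": 1}
  ]
}}

```text
clock: 1.1
tcp_pos: [0.4521, -0.1964, 0.3523]
orientation: [0.001, 0.673, 0.74, 0.001]
wrist_force: [-0.3, 0.3, 0.3]
finger_gap: 0.0856
grip_force: 0.0
```

```bash
python3 - <<'E'
from h import *
goal([.4625,.243,.20],Rdown([-.083,.9966]))
E
```

```text
tcp [ 0.4521 -0.1964  0.3523] dxyz [436.4  51.4 152.6] turn [ 0.002 -0.     0.011] 1.1
```

>>> {"api": "apply_moves", "payload": {
  "rows": [
    {"xyz": [200, 24, 75], "turn": [0, 0, 0.005], "grip": 1},
    {"xyz": [436, 51, 152], "turn": [0, 0, 0.01], "grip": 1},
    {"xyz": [436, 51, 152], "turn": [0, 0, 0.01], "grip": 1},
    {"xyz": [436, 51, 152], "turn": [0, 0, 0.01], "grip": 1},
    {"xyz": [436, 51, 152], "turn": [0, 0, 0.01], "grip": 1},
    {"xyz": [436, 51, 152], "turn": [0, 0, 0.01], "grip": 1},
    {"xyz": [436, 51, 152], "turn": [0, 0, 0.01], "grip": 1},
    {"xyz": [436, 51, 152], "turn": [0, 0, 0.01], "grip": 1},
    {"xyz": [436, 51, 152], "turn": [0, 0, 0.01], "grip": 1},
    {"xyz": [436, 51, 152], "turn": [0, 0, 0.01], "grip": 1},
    {"xyz": [436, 51, 152], "turn": [0, 0, 0.01], "grip": 1},
    {"xyz": [436, 51, 152], "turn": [0, 0, 0.01], "grip": 1}
  ]
}}

```text
clock: 2.1
tcp_pos: [0.4618, 0.2428, 0.1962]
orientation: [-0.002, 0.679, 0.735, -0.001]
wrist_force: [-0.5, -0.4, 0.6]
finger_gap: 0.0852
grip_force: 0.0
```

```bash
python3 - <<'E'
from h import *
goal([.4625,.243,.055],Rdown([-.083,.9966]))
a=imaging.read_camera("wrist");print(a["camera_matrix"])
cv2.imwrite("pics/w1.png",a["color"])
# project expected points into fisheye
K=a["camera_matrix"]
for n,p in dict(o=(.4604,.2683,.083),front=(.469,.169,.083),rear=(.4488,.4078,.083),tip=(.4749,.0989,.08)).items():
    c=(a["view"]@[*p,1])[:3];th=np.arctan2(np.hypot(c[0],c[1]),c[2]);ph=np.arctan2(c[1],c[0]);print(n,K[0,2]+K[0,0]*th*np.cos(ph),K[1,2]+K[1,1]*th*np.sin(ph))
E
```

```text
tcp [0.4618 0.2428 0.1962] dxyz [  0.    1.3 141.2] turn [-0.004 -0.001 -0.004] 2.1
[[297.31863964   0.         254.60667355]
 [  0.         297.31863964 190.91545566]
 [  0.           0.           1.        ]]
o 255.58456427565622 159.12737570680912
front 256.13626872198495 259.2771093207677
rear 255.09776499063204 2.2727578182899038
tip 256.24091763403123 311.7336890004756
```

View pics/w1.png

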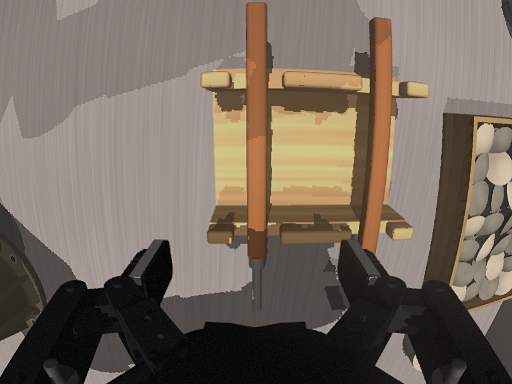

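The wrist view shows the hooked pole's handle front at (258,257), against a prediction of (256,259). The alignment is good, so I'll descend and grip.

>>> {"api": "apply_moves", "payload": {
  "rows": [
    {"xyz": [0, 1, 35], "turn": [0, 0, 0], "grip": 1},
    {"xyz": [0, 1, 70], "turn": [0, 0, 0], "grip": 1},
    {"xyz": [0, 1, 105], "turn": [0, 0, 0], "grip": 1},
    {"xyz": [0, 1, 130], "turn": [0, 0, 0], "grip": 1},
    {"xyz": [0, 1, 142], "turn": [0, 0, 0], "grip": 1},
    {"xyz": [0, 1, 142], "turn": [0, 0, 0], "grip": 1},
    {"xyz": [0, 1, 142], "turn": [0, 0, 0], "grip": 0},
    {"xyz": [0, 1, 142], "turn": [0, 0, 0], "grip": 0},
    {"xyz": [0, 1, 142], "turn": [0, 0, 0], "grip": 0},
    {"xyz": [0, 1, 142], "turn": [0, 0, 0], "grip": 0},
    {"xyz": [0, 1, 142], "turn": [0, 0, 0], "grip": 0},
    {"xyz": [0, 1, 142], "turn": [0, 0, 0], "grip": 0}
  ],
  "force": 110
}}

```text
clock: 3.15
tcp_pos: [0.4649, 0.2387, 0.0585]
orientation: [0.0, 0.68, 0.733, 0.001]
wrist_force: [-0.3, -0.1, 1.7]
finger_gap: 0.0158
grip_force: 107.3
```

>>> {"api": "apply_moves", "payload": {
  "rows": [
    {"xyz": [0, 0, -12], "turn": [0, 0, 0], "grip": 0},
    {"xyz": [0, 0, -40], "turn": [0, 0, 0], "grip": 0},
    {"xyz": [0, 0, -75], "turn": [0, 0, 0], "grip": 0},
    {"xyz": [-5, 0, -110], "turn": [0, 0, 0], "grip": 0},
    {"xyz": [-25, 5, -140], "turn": [0, 0, 0], "grip": 0},
    {"xyz": [-50, 8, -165], "turn": [0, 0, 0], "grip": 0},
    {"xyz": [-75, 12, -190], "turn": [0, 0, 0], "grip": 0},
    {"xyz": [-100, 16, -215], "turn": [0, 0, 0], "grip": 0},
    {"xyz": [-130, 20, -240], "turn": [0, 0, 0], "grip": 0},
    {"xyz": [-160, 25, -260], "turn": [0, 0, 0], "grip": 0},
    {"xyz": [-195, 30, -280], "turn": [0, 0, 0], "grip": 0},
    {"xyz": [-220, 35, -295], "turn": [0, 0, 0], "grip": 0}
  ]
}}

```text
clock: 4.15
tcp_pos: [0.516, 0.0196, 0.3543]
orientation: [0.001, 0.68, 0.733, 0.0]
wrist_force: [1.0, 0.6, -1.5]
finger_gap: 0.0162
grip_force: 107.6
```

```bash
python3 - <<'E'
from h import *
goal([.565,-.158,.360],Rdown([-.083,.9966]))
a=imaging.read_camera("side");cv2.imwrite("pics/s2.png",a["color"])
E
```

```text
tcp [0.516  0.0196 0.3543] dxyz [-180.7   35.7   -5.5] turn [ 0.002  0.001 -0.009] 4.15
```

View pics/s2.png

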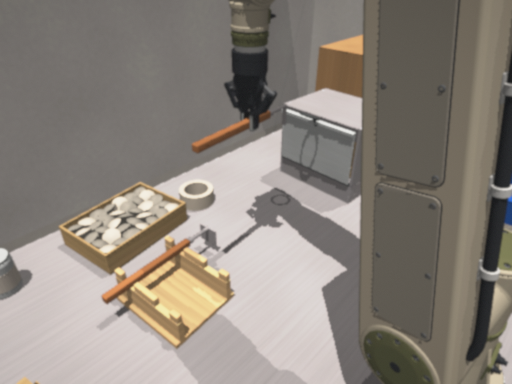

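The side view shows the pole held level in the gripper at (235,130), and the scraper pole still in the rack. Next I'll move above the ring.

>>> {"api": "apply_moves", "payload": {
  "rows": [
    {"xyz": [-25, 5, -5], "turn": [0, 0, 0], "grip": 0},
    {"xyz": [-50, 10, -5], "turn": [0, 0, 0], "grip": 0},
    {"xyz": [-80, 16, -5], "turn": [0, 0, 0], "grip": 0},
    {"xyz": [-110, 22, -5], "turn": [0, 0, 0], "grip": 0},
    {"xyz": [-140, 28, -5], "turn": [0, 0, 0], "grip": 0},
    {"xyz": [-165, 33, -5], "turn": [0, 0, 0], "grip": 0},
    {"xyz": [-181, 36, -5], "turn": [0, 0, 0], "grip": 0},
    {"xyz": [-181, 36, -5], "turn": [0, 0, 0], "grip": 0},
    {"xyz": [-181, 36, -5], "turn": [0, 0, 0], "grip": 0}
  ]
}}

```text
clock: 4.95
tcp_pos: [0.5652, -0.1565, 0.3564]
orientation: [-0.001, 0.681, 0.733, -0.0]
wrist_force: [-0.0, 0.2, -1.8]
finger_gap: 0.0161
grip_force: 107.8
```

```bash
python3 - <<'E'
from h import *
x,r,s=tcp();print(x,s["wrist_force"])
a=imaging.read_camera("top");P=cloud(a);np.save("top2.npy",P)
cv2.imwrite("pics/t3.png",cv2.resize(a["color"][120:180,330:430],None,fx=8,fy=8,interpolation=cv2.INTER_CUBIC))
w=imaging.read_camera("wrist");cv2.imwrite("pics/w3.png",w["color"])
def px(p):
    c=(a["view"]@[*p,1])[:3];q=a["camera_matrix"]@(c/c[2]);return ((q[:2]-[330,120])*8).round()
tip=x+[.012,-.140,-.0365];print("tip",tip,"finger top px",px(tip+[0,0,.057]),"ring px",px([.577,-.308,.275]))
E
```

```text
[ 0.5651618  -0.1564682   0.35644045] [-0.03513131  0.22611498 -1.766496  ]
tip [ 0.5771618  -0.2964682   0.31994045] finger top px [615. 149.] ring px [495. 237.]
```

View pics/t3.png

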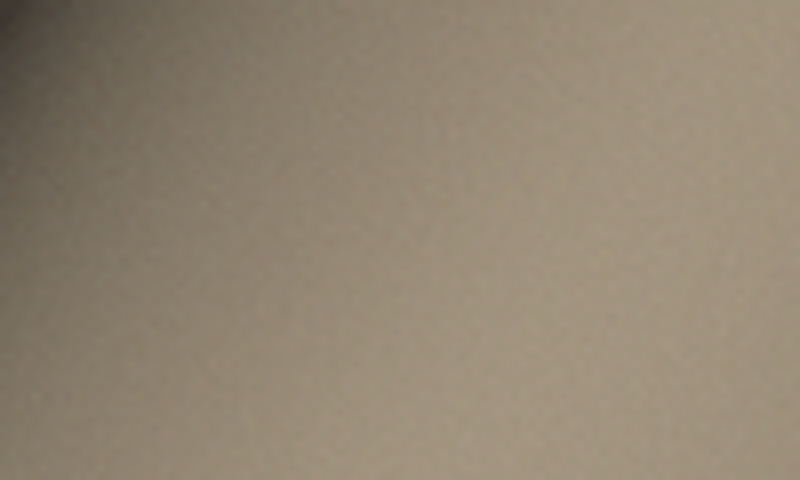

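View pics/w3.png

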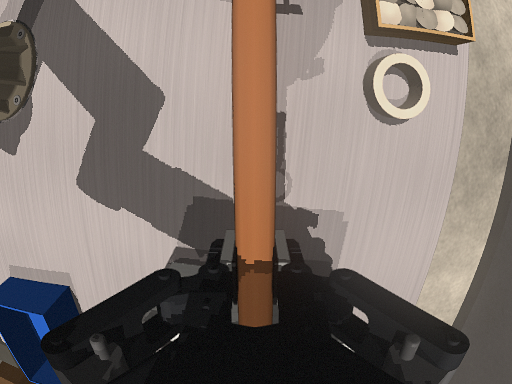

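The top view is blocked by the arm. The wrist view shows the handle square between the pads. Ring and tip agree numerically, so I'll lower with a force check.

>>> {"api": "apply_moves", "payload": {
  "rows": [
    {"xyz": [-6, 0, 0], "turn": [0, 0, 0], "grip": 0},
    {"xyz": [-11.5, 1, 0], "turn": [0, 0, 0], "grip": 0},
    {"xyz": [-11.5, 1, 10], "turn": [0, 0, 0], "grip": 0},
    {"xyz": [-11.5, 1, 20], "turn": [0, 0, 0], "grip": 0},
    {"xyz": [-11.5, 1, 28], "turn": [0, 0, 0], "grip": 0},
    {"xyz": [-11.5, 1, 36], "turn": [0, 0, 0], "grip": 0},
    {"xyz": [-11.5, 1, 42], "turn": [0, 0, 0], "grip": 0},
    {"xyz": [-11.5, 1, 47], "turn": [0, 0, 0], "grip": 0},
    {"xyz": [-11.5, 1, 47], "turn": [0, 0, 0], "grip": 0}
  ]
}}

```text
clock: 5.8
tcp_pos: [0.5667, -0.1671, 0.3091]
orientation: [-0.001, 0.68, 0.733, -0.0]
wrist_force: [0.0, 0.6, -1.9]
finger_gap: 0.0162
grip_force: 107.8
```

>>> {"api": "apply_moves", "payload": {
  "rows": [
    {"xyz": [0, 0, 6], "turn": [0, 0, 0], "grip": 0},
    {"xyz": [0, 0, 12], "turn": [0, 0, 0], "grip": 0},
    {"xyz": [0, 0, 17], "turn": [0, 0, 0], "grip": 0},
    {"xyz": [0, 0, 21], "turn": [0, 0, 0], "grip": 0},
    {"xyz": [0, 0, 21], "turn": [0, 0, 0], "grip": 0}
  ]
}}

```text
clock: 6.22
tcp_pos: [0.5667, -0.1672, 0.2881]
orientation: [-0.001, 0.68, 0.733, -0.0]
wrist_force: [0.4, -0.2, -1.7]
finger_gap: 0.0158
grip_force: 107.8
```

```bash
python3 - <<'E'
from h import *
print(tcp()[0],tcp()[2]["wrist_force"])
a=imaging.read_camera("side");c=a["view"]@[.577,-.308,.275,1];q=a["camera_matrix"]@(c[:3]/c[2]);print(q)
u,v=int(q[0]),int(q[1]);u0=max(0,u-60);v0=max(0,v-45)
cv2.imwrite("pics/s4.png",cv2.resize(a["color"][v0:v0+90,u0:u0+120],None,fx=6,fy=6,interpolation=cv2.INTER_CUBIC));print(u0,v0)
E
```

```text
[ 0.5667233  -0.16722149  0.28810763] [ 0.37526459 -0.18887557 -1.66960857]
[309.35815643 115.28052158   1.        ]
249 70
```

View pics/s4.png

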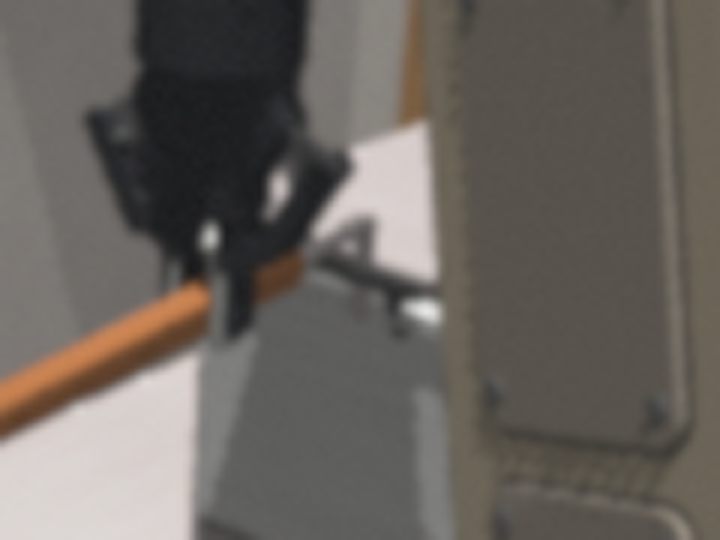

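The crop shows the hook finger at about (365,225), dropping through the ring near (375,280), with no contact force. Next I'll pull gently along the arc.

>>> {"api": "apply_moves", "payload": {
  "rows": [
    {"xyz": [8, 1, 0], "turn": [0, 0, 0], "grip": 0},
    {"xyz": [16, 2, 0], "turn": [0, 0, 0], "grip": 0},
    {"xyz": [21, 3, 2], "turn": [0, 0, 0], "grip": 0},
    {"xyz": [26, 3, 4], "turn": [0, 0, 0], "grip": 0},
    {"xyz": [31, 4, 6], "turn": [0, 0, 0], "grip": 0},
    {"xyz": [36, 5, 8], "turn": [0, 0, 0], "grip": 0},
    {"xyz": [41, 5, 10], "turn": [0, 0, 0], "grip": 0},
    {"xyz": [46, 6, 12], "turn": [0, 0, 0], "grip": 0}
  ],
  "force": 118
}}

```text
clock: 6.93
tcp_pos: [0.5695, -0.1207, 0.2769]
orientation: [-0.0, 0.68, 0.733, -0.0]
wrist_force: [-1.5, -4.0, -4.7]
finger_gap: 0.0157
grip_force: 116.3
```

>>> {"api": "apply_moves", "payload": {
  "rows": [
    {"xyz": [9, 1, 5], "turn": [0, 0, 0], "grip": 0},
    {"xyz": [18, 2, 11], "turn": [0, 0, 0], "grip": 0},
    {"xyz": [27, 3, 17], "turn": [0, 0, 0], "grip": 0},
    {"xyz": [36, 4, 23], "turn": [0, 0, 0], "grip": 0},
    {"xyz": [44, 5, 30], "turn": [0, 0, 0], "grip": 0},
    {"xyz": [52, 6, 38], "turn": [0, 0, 0], "grip": 0},
    {"xyz": [60, 7, 46], "turn": [0, 0, 0], "grip": 0},
    {"xyz": [68, 8, 54], "turn": [0, 0, 0], "grip": 0}
  ]
}}

```text
clock: 7.6
tcp_pos: [0.5722, -0.0519, 0.2223]
orientation: [-0.0, 0.68, 0.733, -0.0]
wrist_force: [-2.5, -6.3, -5.7]
finger_gap: 0.0154
grip_force: 116.3
```

>>> {"api": "apply_moves", "payload": {
  "rows": [
    {"xyz": [7, 1, 9], "turn": [0, 0, 0], "grip": 0},
    {"xyz": [14, 2, 18], "turn": [0, 0, 0], "grip": 0},
    {"xyz": [20, 2, 28], "turn": [0, 0, 0], "grip": 0},
    {"xyz": [26, 3, 38], "turn": [0, 0, 0], "grip": 0},
    {"xyz": [32, 4, 48], "turn": [0, 0, 0], "grip": 0},
    {"xyz": [37, 5, 58], "turn": [0, 0, 0], "grip": 0},
    {"xyz": [41, 5, 67], "turn": [0, 0, 0], "grip": 0},
    {"xyz": [44, 6, 74], "turn": [0, 0, 0], "grip": 0},
    {"xyz": [48, 6, 76], "turn": [0, 0, 0], "grip": 0},
    {"xyz": [48, 6, 76], "turn": [0, 0, 0], "grip": 0}
  ]
}}

```text
clock: 8.43
tcp_pos: [0.5742, -0.009, 0.1449]
orientation: [0.002, 0.681, 0.732, -0.005]
wrist_force: [-0.1, -22.5, -8.4]
finger_gap: 0.0155
grip_force: 115.5
```

```bash
python3 - <<'E'
from h import *
x,r,s=tcp();print(x,s["wrist_force"],"tip",x+[.012,-.140,-.0365])
a=imaging.read_camera("top");P=cloud(a)
cv2.imwrite("pics/t5.png",cv2.resize(a["color"][80:240,280:440],(600,600),interpolation=cv2.INTER_CUBIC))
# hatch panel profile: slope in y-z for x bands not hidden
for x0 in (.46,.5,.66,.69):
    m=(abs(P[...,0]-x0)<.01)&(P[...,1]<-.13)&(P[...,1]>-.34)&(P[...,2]>.08)&(P[...,2]<.255);q=P[m]
    if len(q)>10:
        i=np.argmax(q[:,1]);k=np.polyfit(q[:,1],q[:,2],1);print(x0,len(q),q[i],q[:,2].min(),q[:,2].max(),"theta",np.pi/2-np.arctan(k[0]), k)
E
```

```text
[ 0.57416066 -0.0089963   0.1448725 ] [ -0.11668369 -22.51124559  -8.37425854] tip [ 0.58616066 -0.1489963   0.1083725 ]
0.46 453 [ 0.46527846 -0.19717362  0.16407082] 0.08014695715220332 0.17381782759723385 theta 0.9873710631958474 [0.66007502 0.30533231]
0.5 430 [ 0.49001002 -0.19812024  0.16340494] 0.08102845002536752 0.17318018141039004 theta 0.9866337480726015 [0.6611341 0.3064537]
0.66 411 [ 0.65381422 -0.20335482  0.16435104] 0.08212278268602236 0.17540253754242496 theta 0.9885187984051232 [0.65842847 0.30930722]
0.69 397 [ 0.68209196 -0.20469331  0.16226421] 0.0841435508005477 0.17293567366372975 theta 0.9882457137191263 [0.65882001 0.31001062]
```

View pics/t5.png

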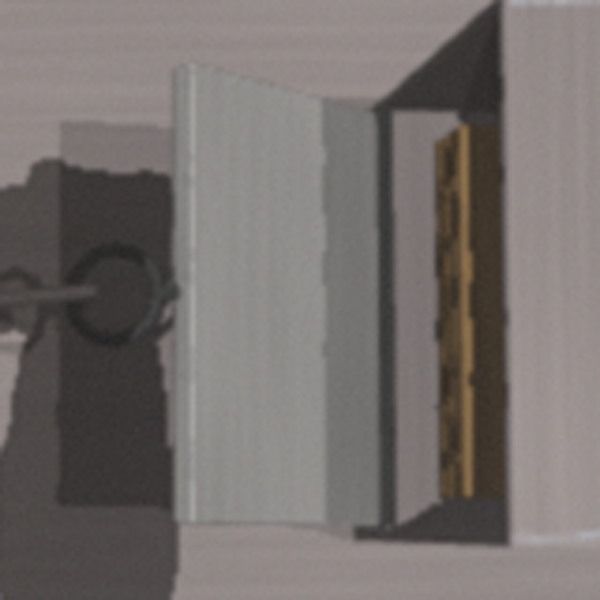

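The top view shows the hatch leaning fully out (fitted angle about 0.99) with the hook end at (95,292) inside the ring. I'll relax and unhook upward.

>>> {"api": "apply_moves", "payload": {
  "rows": [
    {"xyz": [-7, 0, 0], "turn": [0, 0, 0], "grip": 0},
    {"xyz": [-14, -1, 0], "turn": [0, 0, 0], "grip": 0},
    {"xyz": [-19, -2, 0], "turn": [0, 0, 0], "grip": 0},
    {"xyz": [-19, -2, 0], "turn": [0, 0, 0], "grip": 0},
    {"xyz": [-19, -2, -5], "turn": [0, 0, 0], "grip": 0},
    {"xyz": [-19, -2, -12], "turn": [0, 0, 0], "grip": 0},
    {"xyz": [-19, -2, -20], "turn": [0, 0, 0], "grip": 0}
  ]
}}

```text
clock: 9.07
tcp_pos: [0.5744, -0.0228, 0.168]
orientation: [-0.0, 0.68, 0.733, 0.0]
wrist_force: [0.2, -0.4, -1.6]
finger_gap: 0.0159
grip_force: 116.6
```

Free of contact. I'll lift clear and then measure the pole in the hand.

>>> {"api": "apply_moves", "payload": {
  "rows": [
    {"xyz": [0, 0, -10], "turn": [0, 0, 0], "grip": 0},
    {"xyz": [0, 0, -20], "turn": [0, 0, 0], "grip": 0},
    {"xyz": [0, 0, -32], "turn": [0, 0, 0], "grip": 0},
    {"xyz": [0, 0, -46], "turn": [0, 0, 0], "grip": 0},
    {"xyz": [0, 0, -65], "turn": [0, 0, 0], "grip": 0},
    {"xyz": [15, 0, -90], "turn": [0, 0, 0], "grip": 0},
    {"xyz": [50, -5, -110], "turn": [0, 0, 0], "grip": 0},
    {"xyz": [90, -15, -115], "turn": [0, 0, 0], "grip": 0},
    {"xyz": [125, -25, -115], "turn": [0, 0, 0], "grip": 0},
    {"xyz": [150, -35, -115], "turn": [0, 0, 0], "grip": 0},
    {"xyz": [160, -40, -115], "turn": [0, 0, 0], "grip": 0},
    {"xyz": [160, -40, -115], "turn": [0, 0, 0], "grip": 0}
  ]
}}

```text
clock: 10.07
tcp_pos: [0.5213, 0.1354, 0.2836]
orientation: [0.0, 0.679, 0.734, 0.001]
wrist_force: [-0.4, 0.7, -1.6]
finger_gap: 0.0157
grip_force: 116.6
```

```bash
python3 - <<'E'
from h import *
x,r,s=tcp();print(x,s["wrist_force"])
goal([.4649,.2387,.16],Rdown([-.083,.9966]))
for cam in ("side","top"):
    a=imaging.read_camera(cam);P=cloud(a);hsv=cv2.cvtColor(a["color"],cv2.COLOR_BGR2HSV)
    q=r.inv().apply(P.reshape(-1,3)-x).reshape(P.shape)
    m=(hsv[...,1]>130)&(hsv[...,0]<13)&(abs(q[...,1])<.03)&(abs(q[...,2]+.019)<.06)&(abs(q[...,0])<.25)
    p=q[m]
    if len(p)<30: print(cam,len(p));continue
    t=p[:,0];print(cam,len(p),"x",t.min(),t.max())
    for lo in np.arange(round(t.min(),2),t.max(),.03):
        k=p[(t>=lo)&(t<lo+.03)]
        if len(k)>5:print(round(lo,3),len(k),np.median(k,0).round(4),"ztop",np.percentile(k[:,2],5).round(4),"zbot",np.percentile(k[:,2],95).round(4))
    if cam=="top":
        m=(abs(P[...,0]-.69)<.01)&(P[...,1]<-.13)&(P[...,1]>-.34)&(P[...,2]>.08)&(P[...,2]<.255);w=P[m];print("theta",np.pi/2-np.arctan(np.polyfit(w[:,1],w[:,2],1)[0]))
E
```

```text
[0.52132094 0.13537656 0.28364783] [-0.36142121  0.66623672 -1.60582037]
tcp [0.5213 0.1354 0.2836] dxyz [107.4 -48.2 123.6] turn [ 0.001 -0.    -0.004] 10.0667
side 536 x -0.061617717222843274 0.17124408612468883
-0.06 22 [-0.0441 -0.0095 -0.0188] ztop -0.0224 zbot -0.0162
-0.03 6 [-0.0258 -0.0103 -0.0191] ztop -0.0225 zbot -0.0163
0.0 53 [ 0.0187 -0.0031 -0.0225] ztop -0.0239 zbot -0.016
0.03 81 [ 0.0441 -0.0088 -0.0224] ztop -0.0242 zbot -0.0157
0.06 92 [ 0.0756 -0.0091 -0.0223] ztop -0.0242 zbot -0.0146
0.09 88 [ 0.105  -0.0079 -0.0224] ztop -0.0241 zbot -0.0143
0.12 105 [ 0.1355 -0.009  -0.0223] ztop -0.0242 zbot -0.0147
0.15 87 [ 0.1616 -0.0079 -0.0219] ztop -0.0241 zbot -0.0139
top 105 x -0.06636831796899904 -0.013559526050580986
-0.07 31 [-0.0481 -0.0019 -0.0247] ztop -0.0266 zbot -0.023
-0.04 74 [-0.0263 -0.0012 -0.0247] ztop -0.0268 zbot -0.0228
theta 0.9902147695586527
```

The pole is still level in the grip and has slipped 3 mm at most. The hatch is at 0.99. I'll return the pole above its notches.

>>> {"api": "apply_moves", "payload": {
  "rows": [
    {"xyz": [25, -12, 0], "turn": [0, 0, 0], "grip": 0},
    {"xyz": [60, -28, 10], "turn": [0, 0, 0], "grip": 0},
    {"xyz": [90, -42, 30], "turn": [0, 0, 0], "grip": 0},
    {"xyz": [106, -48, 60], "turn": [0, 0, 0], "grip": 0},
    {"xyz": [106, -48, 90], "turn": [0, 0, 0], "grip": 0},
    {"xyz": [106, -48, 115], "turn": [0, 0, 0], "grip": 0},
    {"xyz": [106, -48, 135], "turn": [0, 0, 0], "grip": 0},
    {"xyz": [106, -48, 145], "turn": [0, 0, 0], "grip": 0},
    {"xyz": [106, -48, 145], "turn": [0, 0, 0], "grip": 0}
  ]
}}

```text
clock: 10.92
tcp_pos: [0.4659, 0.2336, 0.1349]
orientation: [-0.001, 0.681, 0.732, -0.002]
wrist_force: [0.3, -0.6, -1.3]
finger_gap: 0.0161
grip_force: 116.7
```

```bash
python3 - <<'E'
from h import *
goal([.4649,.2375,.0595],Rdown([-.083,.9966]))
E
```

```text
tcp [0.4659 0.2336 0.1349] dxyz [ 4.1 -0.4 75.4] turn [-0.004  0.001 -0.01 ] 10.9167
```

>>> {"api": "apply_moves", "payload": {
  "rows": [
    {"xyz": [3, 0, 15], "turn": [0, 0, 0], "grip": 0},
    {"xyz": [3, 0, 35], "turn": [0, 0, 0], "grip": 0},
    {"xyz": [3, 0, 52], "turn": [0, 0, 0], "grip": 0},
    {"xyz": [3, 0, 65], "turn": [0, 0, 0], "grip": 0},
    {"xyz": [3, 0, 74], "turn": [0, 0, 0], "grip": 0},
    {"xyz": [3, 0, 77], "turn": [0, 0, 0], "grip": 0},
    {"xyz": [3, 0, 77], "turn": [0, 0, 0], "grip": 0},
    {"xyz": [3, 0, 77], "turn": [0, 0, 0], "grip": 0}
  ],
  "force": 20
}}

```text
clock: 11.58
tcp_pos: [0.4675, 0.2382, 0.0613]
orientation: [0.0, 0.68, 0.733, 0.001]
wrist_force: [-0.2, -0.6, -2.0]
finger_gap: 0.0156
grip_force: 116.7
```

>>> {"api": "apply_moves", "payload": {
  "rows": [
    {"xyz": [0, 0, 2], "turn": [0, 0, 0], "grip": 0},
    {"xyz": [0, 0, 3], "turn": [0, 0, 0], "grip": 0},
    {"xyz": [0, 0, 3], "turn": [0, 0, 0], "grip": 0.3},
    {"xyz": [0, 0, 3], "turn": [0, 0, 0], "grip": 0.6},
    {"xyz": [0, 0, 3], "turn": [0, 0, 0], "grip": 1},
    {"xyz": [0, 0, 3], "turn": [0, 0, 0], "grip": 1},
    {"xyz": [0, 0, 3], "turn": [0, 0, 0], "grip": 1},
    {"xyz": [0, 0, 3], "turn": [0, 0, 0], "grip": 1},
    {"xyz": [0, 0, 3], "turn": [0, 0, 0], "grip": 1}
  ]
}}

```text
clock: 12.33
tcp_pos: [0.4665, 0.2382, 0.0572]
orientation: [0.0, 0.68, 0.733, -0.0]
wrist_force: [0.4, 0.2, -0.6]
finger_gap: 0.0852
grip_force: 0.0
```

>>> {"api": "apply_moves", "payload": {
  "rows": [
    {"xyz": [0, 0, -10], "turn": [0, 0, 0], "grip": 1},
    {"xyz": [0, 0, -30], "turn": [0, 0, 0], "grip": 1},
    {"xyz": [0, 0, -60], "turn": [0, 0, 0], "grip": 1},
    {"xyz": [0, 0, -95], "turn": [0, 0, 0], "grip": 1},
    {"xyz": [0, 0, -130], "turn": [0, 0, 0], "grip": 1},
    {"xyz": [-20, 0, -160], "turn": [0, 0, 0], "grip": 1},
    {"xyz": [-60, -10, -185], "turn": [0, 0, 0], "grip": 1},
    {"xyz": [-100, -20, -200], "turn": [0, 0, 0], "grip": 1},
    {"xyz": [-140, -30, -200], "turn": [0, 0, 0], "grip": 1},
    {"xyz": [-180, -30, -200], "turn": [0, 0, 0], "grip": 1},
    {"xyz": [-200, -30, -200], "turn": [0, 0, 0], "grip": 1},
    {"xyz": [-200, -30, -200], "turn": [0, 0, 0], "grip": 1}
  ]
}}

```text
clock: 13.33
tcp_pos: [0.4519, 0.0325, 0.2585]
orientation: [0.001, 0.682, 0.731, -0.0]
wrist_force: [0.3, -0.1, -1.3]
finger_gap: 0.0853
grip_force: 0.0
```

```bash
python3 - <<'E'
from h import *
a=imaging.read_camera("top");P=cloud(a);hsv=cv2.cvtColor(a["color"],cv2.COLOR_BGR2HSV)
cv2.imwrite("pics/t9.png",a["color"])
for x0 in (.46,.574):
    m=(P[...,2]>0.074)&(P[...,2]<.11)&(hsv[...,1]>140)&(hsv[...,0]<13)&(abs(P[...,0]-x0)<.03)&(P[...,1]>.14)&(P[...,1]<.43)
    q=P[m];vx,vy,cx,cy=cv2.fitLine(q[:,:2].astype(np.float32),cv2.DIST_HUBER,0,.01,.01).ravel()
    d=np.array([vx,vy])*np.sign(-vy);c=np.array([cx,cy]);t=(q[:,:2]-c)@d
    print(len(q),d,t.min(),t.max(),np.median(q[:,2]),'origin',c+d*((t.min()+t.max())/2+.02))
m=(abs(P[...,0]-.69)<.01)&(P[...,1]<-.13)&(P[...,1]>-.34)&(P[...,2]>.08)&(P[...,2]<.255);w=P[m];print("theta",np.pi/2-np.arctan(np.polyfit(w[:,1],w[:,2],1)[0]))
E
```

```text
108 [ 0.08225633 -0.9966112 ] -0.024317460334099626 0.02301879008359723 0.08327204799575444 origin [0.45653916 0.36051657]
178 [ 0.11266348 -0.9936332 ] -0.0408032126162198 0.03786399477760983 0.08357406759551328 origin [0.56864058 0.34900248]
theta 0.9875338946872719
```

View pics/t9.png

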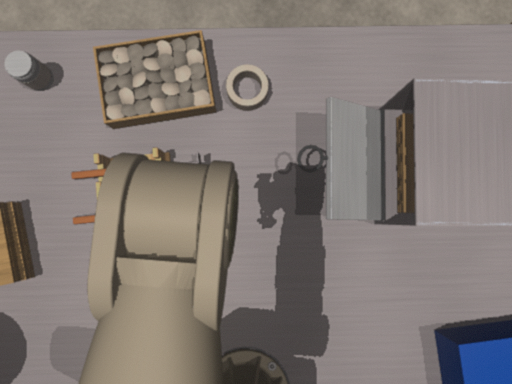

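The top view shows the hatch open (0.99). Both pole rear ends, at (74,219) and (72,174), match their starting positions and heights within about 2 mm, and the gripper is clear.

```bash
python3 -c "
from workcell import ticket
print(ticket.hand_in())"
```

```text
the job is handed in; nothing more can be done
None
```

I hooked the hatch, pulled it open to about 0.99 rad, laid the hooked pole back in its notches within about 2 mm of its start, left the scraper pole in place, and handed the job in; no verdict came back.

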